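# Slide the empty dispenser into the caddy and shut its gate

### The job

Put the empty push dispenser away before the wind gets up: push it gently with the fingertips, low on its body, so that it slides upright over the tiles into the open bay of the walnut caddy, right up to the bay's back wall, then push the caddy's gate fully shut behind it. Do not grip, lift or tip the dispenser. Leave everything else on the table where it is.

Things in the scene. Friction and masses are not known exactly. Their poses are not given: they have to be found in the camera images.
- dispenser: The empty push dispenser: tall loose white plastic bottle, 170 mm high, 0.1 to 0.17 kg; round, 62 mm across up to 20 mm height, tapering to 56 mm at 105 mm; thin neck, pump head with a nozzle along its -x. Pushed below about 30 mm it slides, pushed high it tips; an upright gripper body would touch it above 85 mm, so lean the tool back. Origin: centre of its underside, z up.
- caddy: Fixed walnut caddy. Its bay has no floor (the table runs through); inside x = -50 to +50 mm and y = -45 (open mouth) to +45 mm (back wall). Side walls 12 mm thick, 50 mm high; back wall 100 mm. Behind, y = 45 to 159 mm, a closed compartment 124 mm wide with napkins and jars up to 140 mm high. Origin: centre of the bay at table height; -y points out of the mouth.
- gate_hinge (a point): The gate's upright hinge line at table height: at (56, -51) mm in the caddy's frame, at the side of the mouth farther from the robot.
- gate (a joint): Angle of the walnut gate, rad: 0 = shut across the mouth (a stop), grows as it swings outward, to 2.3; it stays where it is left (friction 0.02 N m). A panel 112 mm long, 8 mm thick, 4 to 46 mm above the table. From the hinge it points along the caddy's -x when shut, along its -y at 1.57. Push it shut on its outer face (at 1.57 the one towards the caddy's +x).
- gate_edge (a point): Middle of the gate's free edge, 112 mm from the hinge line, 25 mm above the table.
- sunscreen: Bystander: loose white plastic sunscreen bottle, flat-sided (38 x 60 mm), 136 mm high with a blocky cap and no pump; stands near the dispenser. Origin: centre of its underside.
- tumbler: Bystander: loose glass tumbler, 72 mm across, 95 mm high. Origin: centre of its underside.
- coaster: Bystander: loose round walnut coaster, 100 mm across, 8 mm thick. Origin: centre of its underside.
- dish: Bystander: loose red ceramic dish, 120 mm across, 35 mm high. Origin: centre of its underside.
- case: Bystander: loose black hard sunglasses case, 68 x 165 mm along its x and y, 32 mm high, its lid standing open to about 100 mm along its +x side, mirrored sunglasses inside. Origin: centre of its underside.
- pot: Bystander: loose terracotta pot with a succulent, 88 mm across, about 115 mm high. Origin: centre of its underside.
- tin: Bystander: loose closed aluminium tin, 70 mm across, 30 mm high. Origin: centre of its underside.
Things that resemble listed ones, but are neither listed nor needed, are in the scene too. Leave any blue look-alike of the dispenser alone.

How it is judged:
On the way, in this order (a step that is already met when the one before it is completed fails the run):
1. the dispenser stands upright in the bay, up to its back wall (within about 12 mm), the gate still open (y of dispenser in the frame of caddy between 0.002 and 0.03 m and x of dispenser in the frame of caddy between -0.03 and 0.03 m and angle between dispenser's own z axis and vertical below 0.08 rad and height (world z) of dispenser below 0.005 m and value of joint gate above 0.3 rad), for 0.2 s.
2. the gate is shut behind it (value of joint gate below 0.08 rad), for 0.2 s.
At the end, for the whole second after the job is handed in: The dispenser stands at rest and upright (within 0.08 rad) on the table inside the bay, within about 12 mm of its back wall, and the gate is shut (below 0.08 rad) (y of dispenser in the frame of caddy between 0.002 and 0.03 m and x of dispenser in the frame of caddy between -0.03 and 0.03 m and angle between dispenser's own z axis and vertical below 0.08 rad and height (world z) of dispenser below 0.005 m and value of joint gate below 0.08 rad and linear speed of dispenser below 0.02 m/s); the robot touches nothing.
It fails at once if the dispenser is lifted off the table (more than 15 mm) (height (world z) of dispenser above 0.015 m).
It fails at once if the dispenser is tipped (more than 0.3 rad) (angle between dispenser's own z axis and vertical above 0.3 rad).
It fails at once if the dispenser is gripped between the fingers (horizontal distance between the grasp point and dispenser below 0.015 m and contact force between the fingers and dispenser above 0.3 N).
It fails at once if the dispenser is squeezed or shoved hard by the fingers (more than 20 N), or pushed with another part of the robot (more than 3 N) (contact force between the arm and dispenser above 3 N or contact force between the fingers and dispenser above 20 N).
It fails at once if another thing on the table is moved (more than 20 mm) (distance of any of sunscreen, tumbler, coaster, dish, case, pot, tin from where it was at the start of the episode above 0.02 m).
It also fails if it takes over 72 s, if anything falls off the work surface, if the arm or the gripper's body presses on something with over 40 N, if the wrist force passes 120 N, or if a joint passes its speed limit or range.

### The arm

A 6-joint arm with a two-finger parallel gripper is mounted at the origin on the work surface. World frame = base frame: x ahead of the robot, y to its left, z up, the work surface at z = 0. Lengths are in m, angles in rad, forces in N, time in s.
With the tool pointing down it reaches from about 0.3 to 0.875 m from the base axis. Payload 6.4 kg.
Tool frame: the origin (TCP) lies midway between the tips of the shut fingers; the grasp point (between the pads) lies 19 mm behind it (env.pinch_z is the z of the grasp point in the tool frame, in m); z points along the fingers, y is the direction in which the jaws open and shut (so a half turn about z gives the same grasp; the last joint's range is limited). The gripper opens to 85 mm and grips with 20 to 120 N. Pads are 22 mm wide; open, the fingers measure 114 mm over their backs; the gripper's body (76 mm by 85 mm) begins 54 mm behind the grasp point. The pads swing forward as they close: fully open they stand 13 mm farther back than shut.
Start: joints at [-1.519, 0.181, 1.607, -0, 1.354, -0.206], TCP at [0.147, -0.556, 0.231] pointing down, gripper open.
Joint ranges: [-2.99, 2.99], [-0.89, 2.07], [0.3, 2.58], [-1.14, 4.28], [0, 2.63], [-3.12, 3.12]. Speed limits (rad/s): [2.57, 2.57, 3.01, 3.14, 3.14, 3.14].

### API

Orientations are given as a rotation vector (axis times angle).
In Python, from station import env gives the robot as it stands. The module is installed in compiled form; this text tells all that it offers.
- The arm moves only by the shell command python3 -m creep 'ROWS' [FORCE]. ROWS is JSON, a list of rows, each a list of 5 numbers: the shift along the world's x, y, z in cm, then the turn about the world's z in degrees, then the closure, from 0 (fully open) to 1 (shut). In form: [[dx, dy, dz, yaw, hand], ...]. A call has 1 to 5 rows; each row is the pose to reach, as a shift and turn from the pose commanded when the call began; what a row does not reach only later rows make up. A row lasts 1/12 s, in which the tool goes at most 41.7 mm and 7.16 degrees, less where a joint would pass 70% of its speed; a pose out of reach is approached as far as the arm can. A call with a gripper value outside its range is refused whole. The fingers move at their own pace and stop on an object; FORCE is the grip in N (left out, the last holds). Time passes only in rows, so rows that repeat a pose let the fingers close. It gives the time, the measured TCP pose, the force and the opening at its end, in the units of the state.
- env.state(): the state, without advancing time (a new reading comes with each control period).
- env.get_image(name): name is "scene" or "top" or "wrist"; returns a dict with "img" (480x640x3 uint8, blue, green, red), "range_z" (480x640 float32, m along the optical axis (not along the pixel's ray), 0 where there is no reading), "fx", "fy", "cx", "cy" (pixels), "position" and "orientation" of the camera in the world. Camera axes: x right, y down, z forward; pixel columns grow to the right and rows downward; lengths in m; the calibration is good to about 2 mm. A picture is of the moment at which its call begins.
- env.hand_in(): hands the job in, once; it reports no verdict.
The state is a dict: "clock": time; "joint_positions": joint angles; "qd": joint speeds; "joint_efforts": joint torques, N m; "position": TCP position; "tcp_rot": TCP orientation; "force": force on the tool from outside, world axes, zero at the start; "wrist_torque": the same for the moment, N m; "finger_gap": opening from 0.0 (shut) to 1.0 (fully open).
Only numpy, scipy, OpenCV 4.12 (cv2) and the standard library are available. Lean on these libraries where they do the work, as an engineer would, in place of code of your own. Each camera call takes 0.05 s, during which the arm holds its last target. There are 200 camera calls.

## Working session

There is one attempt and no reset: what is moved stays moved. The work goes in short steps, Python scripts to look and compute and a shell command to move; the robot and the scene stay as the last step left them, time stands still between calls to the robot, and variables do not carry over. Pictures are saved under pics/ and viewed, about 8 in all and at most 12, crops included, and the job is handed in when it is done.

```bash
mkdir -p pics; cat > h.py <<'E'
from station import env
import numpy as np, cv2
from scipy.spatial.transform import Rotation as R
def cam(n):
    d=env.get_image(n); o=np.array(d["orientation"],float)
    d["R"]=o if o.shape==(3,3) else (R.from_rotvec(o).as_matrix() if o.size==3 else R.from_quat(o).as_matrix())
    return d
def pts(d):
    v,u=np.mgrid[:480,:640]; z=d["range_z"]
    p=np.stack([(u-d["cx"])/d["fx"]*z,(v-d["cy"])/d["fy"]*z,z],-1)
    return p@d["R"].T+np.array(d["position"])
def ray(d,u,v,h):
    r=d["R"]@np.array([(u-d["cx"])/d["fx"],(v-d["cy"])/d["fy"],1]); p=np.array(d["position"]); return p+r*(h-p[2])/r[2]
E
python3 - <<'E'
from h import *
for n in("scene","top"):
    d=cam(n); cv2.imwrite(f"pics/{n}0.png",d["img"]); print(n,d["position"],d["orientation"],d["fx"]); np.savez(f"{n}0.npz",P=pts(d),img=d["img"])
print(env.state(),env.pinch_z)
E
```

```text
scene [ 1.25921873 -0.16323764  1.35956958] [-2.12054055 -1.66153219  0.45176935] 555.3828309163979
top [0.43710138 0.01379684 1.19165779] [-2.14657339  2.19642996 -0.0947306 ] 509.1791153419918
{'clock': 0.1, 'joint_positions': array([-1.51930616e+00,  1.81483411e-01,  1.60788891e+00, -2.95613145e-05,
        1.35378858e+00, -2.06319873e-01]), 'qd': array([-0.00166633, -0.00063974, -0.0031167 ,  0.00118606,  0.00066911,
       -0.00220955]), 'joint_efforts': array([ 4.56928565e-04, -4.45877516e+01, -3.52238166e+01, -3.79217081e-04,
        4.13528745e-03, -9.45849798e-07]), 'position': array([ 0.14657527, -0.55550127,  0.23047409]), 'tcp_rot': array([-3.11397354e+00, -4.03655144e-01, -1.45239231e-04]), 'force': array([-0.53586455, -0.47944361, -0.36533926]), 'wrist_torque': array([ 0.02692959, -0.01619796, -0.02861413]), 'finger_gap': 1.002910143848638} -0.0187
```

View pics/top0.png

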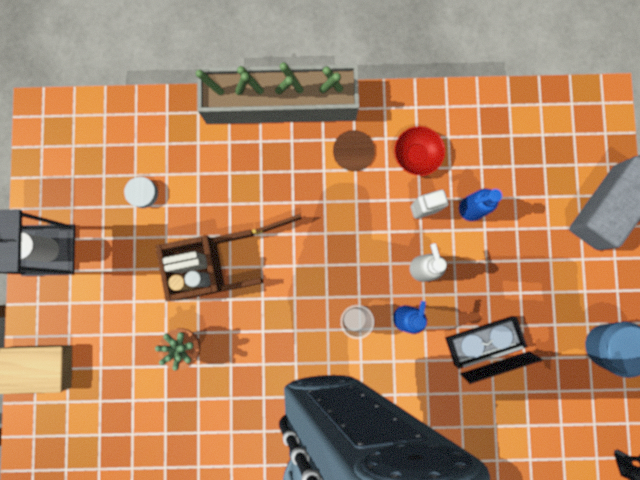

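View pics/scene0.png

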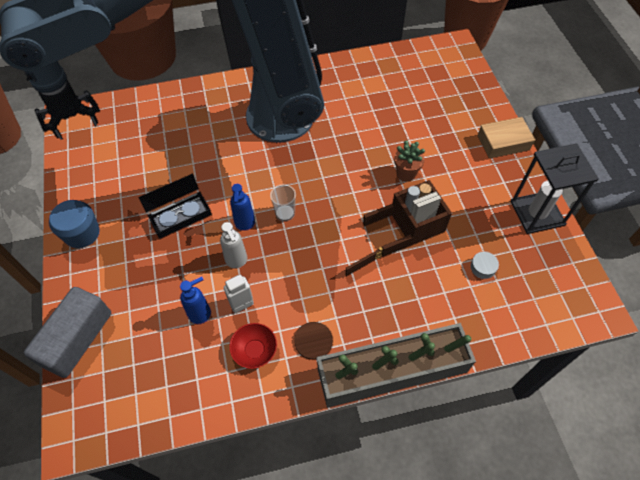

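The top view looks along world -z, with image up as +x and image left as +y. It shows the caddy bay at about (240,262) with its mouth to the right, the open gate running from (255,230) to (302,217), and the white dispenser at (428,267). The sunscreen is at (430,205), the tumbler at (357,322), and blue look-alikes at (410,318) and (480,205). The scene view agrees. Next I'll measure these and the gripper's profile.

```bash
python3 - <<'E'
from h import *
t=np.load("top0.npz");s=np.load("scene0.npz")
def show(f,name,x0,x1,y0,y1,z0,z1):
    P=f["P"];m=(P[...,0]>x0)&(P[...,0]<x1)&(P[...,1]>y0)&(P[...,1]<y1)&(P[...,2]>z0)&(P[...,2]<z1)
    return P[m],f["img"][m]
for n,f in(("top",t),("scene",s)):
    P=f["P"]
    for nm,uv in {"top":dict(disp=(428,267),sun=(430,205),tum=(357,322),gateend=(300,218),bayL=(261,281)),"scene":dict(disp=(235,255),sun=(238,295),gateend=(335,277),wall=(365,218))}[n].items(): print(n,nm,P[uv[1],uv[0]].round(3))
# dispenser, slices
for n,f in(("top",t),("scene",s)):
    p,c=show(f,"d",.25,.75,-.6,.2,.02,.2); w=(c.min(1)>120)
    q=p[w]; l=np.zeros(len(q))
    im=f["P"]; 
    mask=((f["img"].min(-1)>120)&(im[...,2]>.02)&(im[...,2]<.2)&(im[...,0]>.2)).astype(np.uint8)
    k,lab,st,ce=cv2.connectedComponentsWithStats(mask)
    for i in range(1,k):
        if st[i,4]>60:
            q=im[lab==i]; print(n,ce[i].round(),st[i,4],q.min(0).round(3),q.max(0).round(3),np.median(q,0).round(3))
# caddy/gate points
p,c=show(t,"c",.2,.75,.1,.6,.03,.15); d=(c.max(1)<110)
cand=[(zz) for zz in (0.03,0.06,0.085,0.12)]
for a,b in zip(cand[:-1],cand[1:]):
    q=p[d&(p[:,2]>a)&(p[:,2]<=b)]; print(a,b,len(q),q.min(0).round(3) if len(q) else'',q.max(0).round(3) if len(q) else'')
    np.save(f"c{a}.npy",q)
# gripper profile in tool frame
st=env.state();T=R.from_rotvec(st["tcp_rot"]).as_matrix()
g=(s["P"].reshape(-1,3)-st["position"])@T
g=g[(abs(g[:,0])<.06)&(abs(g[:,1])<.12)&(g[:,2]>-.2)&(g[:,2]<.03)]
for z in np.arange(-.2,.03,.01):
    q=g[(g[:,2]>=z)&(g[:,2]<z+.01)]
    if len(q):print(round(z,3),len(q),"x",q[:,0].min().round(3),q[:,0].max().round(3),"y",q[:,1].min().round(3),q[:,1].max().round(3))
cv2.imwrite("pics/crop1.png",np.hstack([cv2.resize(s["img"][60:160,20:120],(400,400),interpolation=2),cv2.resize(t["img"][190:320,150:310],(400,400),interpolation=2)]))
E
```

```text
top disp [ 0.482 -0.208  0.137]
top sun [ 0.613 -0.218  0.132]
top tum [ 0.365 -0.066  0.006]
top gateend [0.606 0.059 0.033]
top bayL [0.463 0.149 0.049]
scene disp [ 0.519 -0.224  0.07 ]
scene sun [ 0.65  -0.233  0.1  ]
scene gateend [0.613 0.027 0.002]
scene wall [0.477 0.148 0.047]
top [330.  68.] 252 [ 0.907 -0.078  0.084] [0.944 0.075 0.158] [ 0.939 -0.023  0.09 ]
top [217.  69.] 130 [0.9   0.175 0.085] [0.944 0.28  0.17 ] [0.94  0.237 0.09 ]
top [262.  68.] 111 [0.9   0.089 0.085] [0.945 0.174 0.175] [0.939 0.138 0.09 ]
top [273. 105.] 832 [ 0.842 -0.078  0.068] [0.92  0.282 0.146] [0.849 0.112 0.089]
top [619. 207.] 2494 [ 0.522 -0.687  0.088] [ 0.715 -0.566  0.106] [ 0.599 -0.636  0.098]
top [139. 192.] 710 [0.643 0.395 0.021] [0.712 0.464 0.038] [0.677 0.43  0.03 ]
top [429. 203.] 609 [ 0.601 -0.261  0.02 ] [ 0.65  -0.198  0.14 ] [ 0.62  -0.218  0.122]
top [ 26. 245.] 236 [0.521 0.623 0.107] [0.575 0.653 0.128] [0.549 0.637 0.122]
top [428. 265.] 784 [ 0.455 -0.25   0.02 ] [ 0.527 -0.192  0.175] [ 0.485 -0.211  0.118]
top [180. 261.] 486 [0.487 0.27  0.027] [0.526 0.356 0.1
[... 2050 characters left out ...]
.039
-0.18 161 x -0.004 0.042 y -0.034 0.038
-0.17 116 x 0.0 0.042 y -0.034 0.039
-0.16 115 x 0.005 0.045 y -0.034 0.041
-0.15 107 x 0.004 0.042 y -0.034 0.039
-0.14 106 x 0.003 0.043 y -0.034 0.04
-0.13 26 x 0.007 0.04 y -0.034 0.04
-0.12 176 x -0.015 0.026 y -0.064 0.071
-0.11 199 x -0.008 0.027 y -0.066 0.071
-0.1 144 x -0.012 0.025 y -0.067 0.073
-0.09 127 x -0.009 0.025 y -0.069 0.074
-0.08 161 x -0.017 0.023 y -0.069 0.074
-0.07 155 x -0.011 0.02 y -0.071 0.076
-0.06 51 x -0.016 0.02 y -0.07 0.075
-0.05 29 x -0.002 0.017 y -0.053 0.059
-0.04 38 x -0.006 0.016 y -0.053 0.059
-0.03 33 x -0.005 0.018 y -0.053 0.059
-0.02 14 x -0.01 0.014 y -0.05 0.059
-0.01 1 x 0.007 0.007 y -0.044 -0.044
```

View pics/crop1.png

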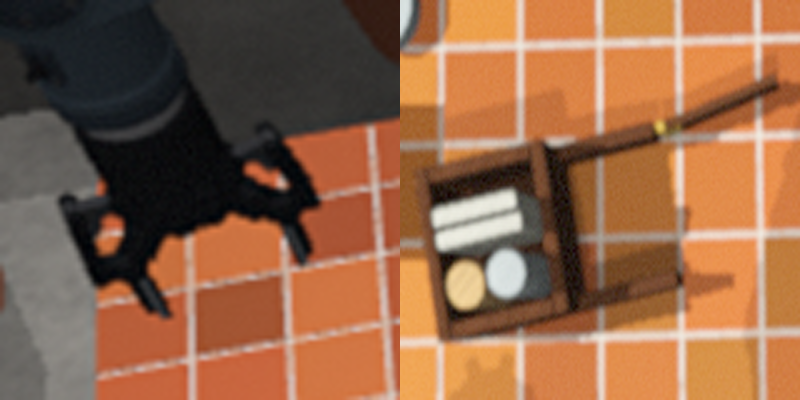

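The depth profile matters here. With the fingers open, the knuckles flare about 16 mm past the fingertip backs, so an upright tool can't push the bottle low. The tool has to lean. My rows only carry shifts and yaw, so I'll check in free space whether going past the reach limit leaves a tilt.

```bash
python3 -m creep '[[0,-4,0,0,1],[0,-8,0,0,1],[0,-12,0,0,1],[0,-16,0,0,1],[0,-20,0,0,1]]'; python3 -m creep '[[1,-4,0,0,1],[2,-8,0,0,1],[2,-12,0,0,1],[2,-16,0,0,1],[2,-20,0,0,1]]'; python3 -m creep '[[0,0,0,0,1]]'; python3 -c "
from h import *
s=env.state();print(s['joint_positions'],R.from_rotvec(s['tcp_rot']).as_matrix()[:,2])"
```

```text
clock: 0.52
position: [0.1466, -0.7573, 0.2305]
tcp_rot: [-3.115, -0.404, -0.0]
force: [-0.3, -0.9, 0.9]
finger_gap: 0.302
clock: 0.93
position: [0.1613, -0.9058, 0.2137]
tcp_rot: [3.103, 0.403, 0.004]
force: [-0.1, -1.4, 0.6]
finger_gap: 0.003
clock: 1.02
position: [0.1593, -0.9049, 0.2096]
tcp_rot: [3.108, 0.4, 0.003]
force: [-0.5, 1.0, -2.6]
finger_gap: -0.0
[-1.52605328  1.08342758  0.30372048  0.00279711  1.74657126 -0.21099059] [ 0.00310337 -0.0077415  -0.99996522]
```

```bash
python3 -m creep '[[0,-10,0,0,1],[0,-20,0,0,1],[0,-30,0,0,1],[0,-40,0,0,1],[0,-50,0,0,1]]'; python3 -m creep '[[0,-20,20,0,1],[0,-30,30,0,1],[0,-40,40,0,1],[0,-50,50,0,1],[0,-50,50,0,1]]';  python3 -c "
from h import *
s=env.state();print(s['joint_positions'],R.from_rotvec(s['tcp_rot']).as_matrix()[:,2])"
```

```text
clock: 1.43
position: [0.1373, -0.9303, 0.1903]
tcp_rot: [3.056, 0.396, 0.002]
force: [0.3, 0.6, 0.3]
finger_gap: 0.002
clock: 1.85
position: [0.1178, -0.9184, 0.287]
tcp_rot: [3.021, 0.392, 0.002]
force: [-0.1, 0.4, 0.5]
finger_gap: -0.003
[-1.57554335  1.00241603  0.29767596  0.01397334  1.74743411 -0.25943403] [ 0.01330956 -0.09396643 -0.9954864 ]
```

Tilt builds up (0.09 rad outward so far). Now I'll see whether it survives coming back within reach.

```bash
python3 -m creep '[[0,4,0,0,1],[0,8,0,0,1],[0,12,0,0,1],[0,12,0,0,1],[0,12,0,0,1]]';  python3 -c "
from h import *
s=env.state();print(s['joint_positions'],R.from_rotvec(s['tcp_rot']).as_matrix()[:,2])"
```

```text
clock: 2.27
position: [0.1192, -0.793, 0.2828]
tcp_rot: [3.029, 0.395, 0.004]
force: [0.4, 0.1, -0.9]
finger_gap: -0.003
[-1.57467231  0.6040822   0.94356216  0.01403129  1.50818679 -0.26326594] [ 0.01367124 -0.08570777 -0.99622652]
```

Tilt persists, because the next call starts from the clipped pose. The plan is to yaw so that tool x points radially, build up about 0.45 rad of lean at the reach limit, then yaw the lean round to the push direction. I'll push with a two-finger cradle, jaws across the push.

```bash
python3 -m creep '[[0,0,0,-7,1],[0,0,0,-14,1],[0,0,0,-21,1],[0,0,0,-28,1],[0,0,0,-35,1]]' >/dev/null;python3 -m creep '[[0,0,0,-7,1],[0,0,0,-14,1],[0,0,0,-21,1],[0,0,0,-28,1],[0,0,0,-35,1]]'>/dev/null; python3 -m creep '[[0,0,0,-7,1],[0,0,0,-14,1],[0,0,0,-21,1],[0,0,0,-25,1],[0,0,0,-25,1]]'>/dev/null
python3 -m creep '[[0,-4,0,0,1],[0,-8,0,0,1],[0,-12,0,0,1],[0,-20,5,0,1],[0,-30,10,0,1]]'; python3 -m creep '[[0,-20,20,0,1],[0,-30,30,0,1],[0,-40,30,0,1],[0,-50,30,0,1],[0,-50,30,0,1]]'; python3 -c "
from h import *
s=env.state();print(s['joint_positions'],R.from_rotvec(s['tcp_rot']).as_matrix())"
```

```text
clock: 3.93
position: [0.1062, -0.8949, 0.2804]
tcp_rot: [2.349, -1.971, -0.077]
force: [-0.1, -0.7, 1.0]
finger_gap: 0.0
clock: 4.35
position: [0.0859, -0.8917, 0.3466]
tcp_rot: [2.319, -1.948, -0.021]
force: [0.5, -0.2, -0.3]
finger_gap: -0.003
[-1.5770355   0.93524737  0.29763445 -0.08563213  1.82991966  1.36584797] [[ 0.17518729 -0.98101721 -0.08315432]
 [-0.98261193 -0.16894376 -0.07701816]
 [ 0.06150773  0.09520103 -0.99355602]]
```

```bash
for i in 1 2 3 4; do python3 -m creep '[[5,-50,10,0,1],[10,-60,10,0,1],[10,-70,10,0,1],[10,-80,10,0,1],[10,-90,10,0,1]]' | sed -n 2,3p; done; python3 -c "
from h import *
s=env.state();print(s['joint_positions'],R.from_rotvec(s['tcp_rot']).as_matrix())"
```

```text
position: [0.0895, -0.9153, 0.3059]
tcp_rot: [2.308, -1.934, 0.008]
position: [0.0918, -0.9356, 0.2786]
tcp_rot: [2.29, -1.917, 0.046]
position: [0.0939, -0.9538, 0.256]
tcp_rot: [2.272, -1.899, 0.083]
position: [0.0958, -0.9702, 0.2373]
tcp_rot: [2.254, -1.881, 0.119]
[-1.57122804  1.06476316  0.29770378 -0.06760571  1.57072161  1.38328141] [[ 0.18558095 -0.98029796 -0.06764333]
 [-0.96389704 -0.1682341  -0.20639714]
 [ 0.19095078  0.10350458 -0.97612735]]
```

```bash
for i in 1 2 3 4 5 6; do python3 -m creep '[[20,-40,5,0,1],[30,-60,10,0,1],[40,-70,10,0,1],[50,-80,10,0,1],[50,-90,10,0,1]]' | sed -n 2,2p; done; python3 -c "
from h import *
s=env.state();print(s['clock'],s['joint_positions'],R.from_rotvec(s['tcp_rot']).as_matrix())"
```

```text
position: [0.1626, -0.9746, 0.2193]
position: [0.2152, -0.9773, 0.2042]
position: [0.2592, -0.979, 0.1917]
position: [0.2962, -0.9805, 0.1817]
position: [0.3273, -0.9823, 0.1739]
position: [0.3535, -0.9845, 0.168]
8.5167 [-1.3058453   1.15973466  0.29847397 -0.1125204   1.29615038  1.65110839] [[ 0.19383459 -0.98101826 -0.00559621]
 [-0.90290118 -0.17616313 -0.39209184]
 [ 0.38366341  0.08105379 -0.91990905]]
```

```bash
for i in 1 2 3; do python3 -m creep '[[30,-20,15,0,1],[50,-30,20,0,1],[60,-40,20,0,1],[70,-50,20,0,1],[70,-60,20,0,1]]' | sed -n 2,2p; done; python3 -m creep '[[0,4,3,7,1],[0,8,6,14,1],[0,12,9,21,1],[0,16,12,28,1],[-1,20,14,35,1]]'; python3 -c "
from h import *
s=env.state();print(s['clock'],s['joint_positions'],R.from_rotvec(s['tcp_rot']).as_matrix())"
```

```text
position: [0.4405, -0.9505, 0.1965]
position: [0.506, -0.9191, 0.2168]
position: [0.5611, -0.8898, 0.2346]
clock: 10.18
position: [0.5545, -0.727, 0.3521]
tcp_rot: [2.642, -1.054, 0.631]
force: [0.3, -0.0, 0.7]
finger_gap: -0.001
10.1833 [-1.0846541   0.56809669  0.93311499  0.11228661  1.16114357  1.22551798] [[ 0.64919281 -0.69630406  0.30611982]
 [-0.59853414 -0.71600082 -0.35930448]
 [ 0.46936721  0.05003472 -0.88158434]]
```

The lean is 0.49 rad. Next I'll fix the caddy frame, gate and dispenser position from the first images.

```bash
python3 - <<'E'
from h import *
for n in ("top","scene"):
    f=np.load(n+"0.npz");P=f["P"];im=f["img"].astype(int)
    dk=im.max(-1)<115
    box=(P[...,0]>.4)&(P[...,0]<.65)&(P[...,1]>0.0)&(P[...,1]<.42)
    for nm,lo,hi in(("wall",.046,.055),("back",.092,.104),("gate",.036,.0475)):
        m=dk&box&(P[...,2]>lo)&(P[...,2]<hi)
        k,lab,st,ce=cv2.connectedComponentsWithStats(m.astype(np.uint8))
        for i in range(1,k):
            if st[i,4]>25:
                q=P[lab==i][:,:2].astype(np.float32); r=cv2.minAreaRect(q*1000); b=cv2.boxPoints(r)
                print(n,nm,st[i,4],"c",np.round(r[0]),"size",np.round(r[1]),"ang",round(r[2],1),np.round(b).astype(int).tolist())
    # dispenser body: white pixels by height slice
    m=(im.min(-1)>90)&(P[...,0]>.42)&(P[...,0]<.56)&(P[...,1]<-.16)&(P[...,1]>-.29)
    for a,b in((.02,.05),(.05,.08),(.08,.11),(.11,.13),(.13,.16),(.16,.18)):
        q=P[m&(P[...,2]>a)&(P[...,2]<b)]
        if len(q)>5: print(n,a,b,len(q),q.min(0).round(3),q.max(0).round(3))
E
```

```text
top wall 118 c [566. 215.] size [20. 92.] ang 18.1 [[542, 256], [570, 168], [590, 175], [561, 262]]
top wall 129 c [455. 205.] size [16. 69.] ang 7.7 [[443, 238], [452, 170], [468, 172], [459, 241]]
top back 395 c [493. 300.] size [121. 108.] ang 10.5 [[424, 342], [444, 236], [562, 258], [543, 364]]
top back 118 c [537. 314.] size [29. 96.] ang 8.6 [[516, 359], [530, 264], [559, 268], [544, 364]]
top gate 71 c [594. 103.] size [ 4. 92.] ang 18.3 [[578, 147], [607, 59], [610, 60], [581, 148]]
top 0.02 0.05 78 [ 0.455 -0.221  0.02 ] [ 0.515 -0.192  0.05 ]
top 0.05 0.08 81 [ 0.456 -0.221  0.051] [ 0.512 -0.194  0.079]
top 0.08 0.11 134 [ 0.456 -0.25   0.08 ] [ 0.513 -0.195  0.11 ]
top 0.11 0.13 216 [ 0.46  -0.247  0.11 ] [ 0.509 -0.198  0.129]
top 0.13 0.16 68 [ 0.47 -0.23  0.13] [ 0.499 -0.208  0.142]
top 0.16 0.18 236 [ 0.472 -0.236  0.161] [ 0.527 -0.209  0.175]
scene wall 98 c [464. 190.] size [14. 90.] ang 10.4 [[449, 233], [466, 144], [479, 147], [463, 236]]
scene wall 130 c [563. 210.] size [49. 97.] ang 20.6 [[523, 246], [557, 156], [603, 173], [569, 264]]
scene back 46 c [449. 
[... 281 characters left out ...]
]
scene gate 128 c [478. 210.] size [123.  62.] ang 60.6 [[421, 172], [475, 141], [535, 249], [481, 279]]
scene gate 47 c [556. 325.] size [ 6. 80.] ang 11.1 [[545, 363], [561, 285], [566, 286], [551, 364]]
scene gate 245 c [577. 164.] size [ 33. 236.] ang 13.7 [[534, 275], [590, 45], [621, 53], [565, 282]]
scene 0.02 0.05 58 [ 0.492 -0.224  0.02 ] [ 0.521 -0.198  0.049]
scene 0.05 0.08 63 [ 0.489 -0.224  0.05 ] [ 0.519 -0.199  0.08 ]
scene 0.08 0.11 87 [ 0.481 -0.231  0.081] [ 0.519 -0.2    0.11 ]
scene 0.11 0.13 113 [ 0.475 -0.249  0.11 ] [ 0.516 -0.203  0.13 ]
scene 0.13 0.16 47 [ 0.483 -0.243  0.13 ] [ 0.507 -0.212  0.159]
scene 0.16 0.18 125 [ 0.477 -0.241  0.161] [ 0.534 -0.214  0.174]
```

Estimates from the images:
- **Caddy:** origin about (0.512, 0.201), yaw about +10.4°.
- **Gate:** angle about 1.70, with the hinge at about (0.576, 0.161).
- **Dispenser:** about (0.487, -0.222).

I'll swing the lean round to +y and come in behind the dispenser, staying high.

```bash
python3 -m creep '[[0,2,0,7,0.62],[-1,4,0,14,0.62],[-1,6,0,21,0.62],[-2,8,0,28,0.62],[-2,10,0,35,0.62]]'>/dev/null; python3 -m creep '[[0,2,0,7,0.62],[-1,4,0,14,0.62],[-1,6,0,21,0.62],[-2,8,0,28,0.62],[-2,10,0,35,0.62]]'>/dev/null; python3 -m creep '[[0,2,0,7,0.62],[0,4,0,14,0.62],[-1,6,0,21,0.62],[-1,8,0,28,0.62],[-2,10,0,35,0.62]]'; python3 -m creep '[[0,1,0,7,0.62],[0,2,0,14,0.62],[0,3,0,21,0.62],[0,4,0,28,0.62],[0,4,0,30,0.62]]'; python3 - <<'E'
from h import *
s=env.state();print(s['clock'],s['joint_positions'],R.from_rotvec(s['tcp_rot']).as_matrix())
f=np.load("top0.npz");P=f["P"];im=f["img"].astype(int)
m=(im[...,0]>im[...,2]+50)&(P[...,2]>.02)&(P[...,2]<.2)&(P[...,0]>.2)
k,lab,st,ce=cv2.connectedComponentsWithStats(m.astype(np.uint8))
for i in range(1,k):
  if st[i,4]>60: q=P[lab==i];print(ce[i].round(),q.min(0).round(3),q.max(0).round(3))
d=cam("top");cv2.imwrite("pics/top1.png",d["img"])
E
```

```text
clock: 11.43
position: [0.494, -0.4281, 0.3501]
tcp_rot: [-2.463, -1.464, -0.651]
force: [0.4, 0.5, 0.5]
finger_gap: 0.383
clock: 11.85
position: [0.4948, -0.3873, 0.3502]
tcp_rot: [-1.937, -1.992, -0.534]
force: [0.5, -1.1, 0.7]
finger_gap: 0.381
11.85 [-1.00187188  0.46478186  1.08285585  0.31388654  1.97833409 -0.9608172 ] [[-0.03683117  0.99866399  0.03624511]
 [ 0.88279369  0.01551781  0.46950453]
 [ 0.46831482  0.04928935 -0.8821858 ]]
[480. 203.] [ 0.594 -0.364  0.02 ] [ 0.648 -0.301  0.175]
[410. 318.] [ 0.348 -0.201  0.023] [ 0.411 -0.149  0.174]
[618. 345.] [ 0.247 -0.66   0.02 ] [ 0.355 -0.577  0.106]
```

View pics/top1.png

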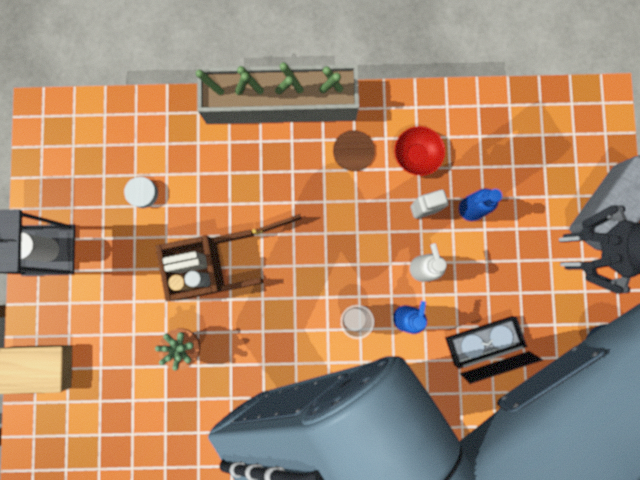

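The tips point to +y at about (570,255), square on to the dispenser at (428,267), and the path between them is clear. Descending behind it.

```bash
python3 -m creep '[[0,0.5,-4,0,0.62],[0,1,-8,0,0.62],[-0.4,2,-12,0,0.62],[-0.8,2,-16,0,0.62],[-0.8,2.5,-20,0,0.62]]'>/dev/null; python3 -m creep '[[0,0,-4,0,0.62],[0,0,-8,0,0.62],[0,0,-11,0,0.62],[0,0,-13,0,0.62],[0,0,-13.8,0,0.62]]'; python3 - <<'E'
from h import *
d=cam("scene");cv2.imwrite("pics/s2.png",cv2.resize(d["img"][130:340,60:340],(800,600),interpolation=2))
d=cam("wrist");cv2.imwrite("pics/w2.png",d["img"])
E
```

```text
clock: 12.73
position: [0.4841, -0.362, 0.0084]
tcp_rot: [-1.945, -1.979, -0.536]
force: [-0.7, 1.2, -0.7]
finger_gap: 0.377
```

View pics/s2.png

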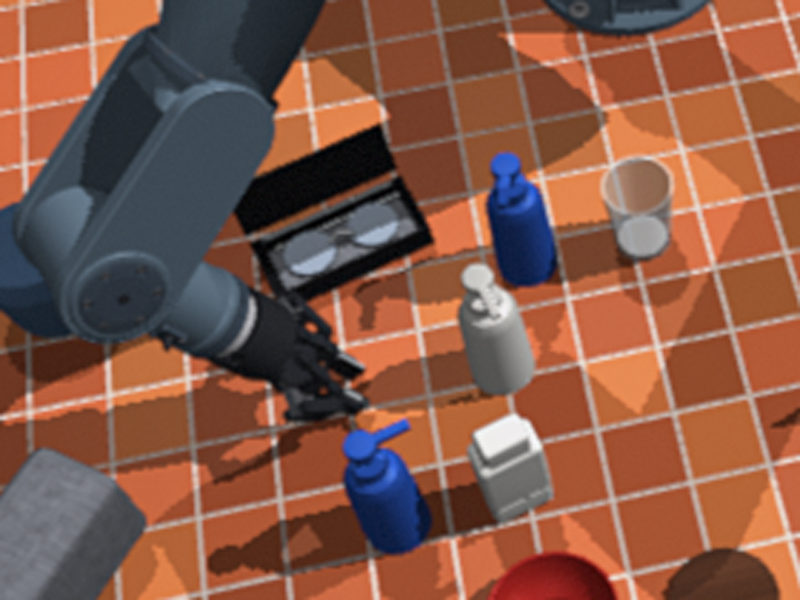

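The scene crop shows the low, leaned fingers at about (345,385), clear of the blue bottle and the case, with the dispenser ahead at (498,335). Approaching, then pushing slowly.

```bash
python3 -m creep '[[0,2,0.2,0,0.62],[0.2,4,0.2,0,0.62],[0.2,6,0.2,0,0.62],[0.2,7.5,0.2,0,0.62],[0.2,8,0.2,0,0.62]]'; python3 -m creep '[[0,0.5,0,0,0.62],[0,1,0,0,0.62],[0,1.5,0,0,0.62],[0,2,0,0,0.62],[0,2.5,0,0,0.62]]';python3 -m creep '[[0,0.5,0,0,0.62],[0.1,1,0,0,0.62],[0.1,1.5,0,0,0.62],[0.2,2,0,0,0.62],[0.2,2.5,0,0,0.62]]'; cat > look.py <<'E'
from h import *
import sys
o=np.array([.512,.201]);a=np.radians(10.4);X=np.array([np.cos(a),np.sin(a)]);Y=np.array([-X[1],X[0]])
for n in("top","scene"):
    d=cam(n);P=pts(d);im=d["img"].astype(int);s=env.state();p=s["position"]
    m=(im.min(-1)>90)&(abs(P[...,0]-p[0])<.07)&(P[...,1]>p[1]-.02)&(P[...,1]<p[1]+.09)
    for lo,hi in((.025,.1),(.13,.155),(.16,.18)):
        q=P[m&(P[...,2]>lo)&(P[...,2]<hi)]
        if len(q)>5: print(n,lo,len(q),q.min(0).round(3),q.max(0).round(3))
    cv2.imwrite(f"pics/{sys.argv[1]}_{n}.png",d["img"])
print(p)
E
python3 look.py a
```

```text
clock: 13.25
position: [0.4889, -0.2828, 0.0166]
tcp_rot: [-1.946, -1.988, -0.536]
force: [-0.2, -0.3, 0.9]
finger_gap: 0.375
clock: 13.67
position: [0.4881, -0.2591, 0.0145]
tcp_rot: [-1.947, -1.986, -0.536]
force: [0.2, -0.3, 1.0]
finger_gap: 0.379
clock: 14.08
position: [0.4902, -0.2334, 0.0144]
tcp_rot: [-1.947, -1.986, -0.536]
force: [0.0, -1.3, 0.1]
finger_gap: 0.376
top 0.025 201 [ 0.458 -0.238  0.025] [ 0.518 -0.167  0.098]
top 0.13 62 [ 0.472 -0.203  0.131] [ 0.503 -0.181  0.141]
top 0.16 230 [ 0.475 -0.21   0.16 ] [ 0.53  -0.183  0.175]
scene 0.025 165 [ 0.489 -0.199  0.025] [ 0.525 -0.17   0.1  ]
scene 0.13 37 [ 0.487 -0.212  0.131] [ 0.509 -0.185  0.141]
scene 0.16 125 [ 0.48  -0.213  0.162] [ 0.537 -0.188  0.175]
[ 0.48994274 -0.23264156  0.01425857]
```

The dispenser slid 25 mm at base and head alike, so it stayed upright, and it sits centred in the cradle. Continuing.

```bash
python3 -m creep '[[0.1,0.6,-0.1,0,0.62],[0.2,1.2,-0.2,0,0.62],[0.3,1.9,-0.3,0,0.62],[0.4,2.6,-0.4,0,0.62],[0.5,3.3,-0.4,0,0.62]]'; for i in 1 2 3; do python3 -m creep '[[0.1,0.7,0,0,0.62],[0.2,1.4,0,0,0.62],[0.3,2.1,0,0,0.62],[0.4,2.8,0,0,0.62],[0.5,3.5,0,0,0.62]]'|sed -n '2p;4p'; done; python3 look.py b
```

```text
clock: 14.6
position: [0.495, -0.1999, 0.0101]
tcp_rot: [-1.946, -1.986, -0.536]
force: [-1.5, -1.3, 0.4]
finger_gap: 0.381
position: [0.5001, -0.1649, 0.0103]
force: [-0.2, -1.5, -0.2]
position: [0.5051, -0.1301, 0.0103]
force: [-0.3, -1.1, -0.5]
position: [0.5101, -0.0951, 0.0104]
force: [0.1, 0.2, 1.1]
top 0.025 88 [ 0.477 -0.071  0.026] [ 0.525 -0.029  0.099]
top 0.13 41 [ 0.492 -0.072  0.131] [ 0.521 -0.045  0.142]
top 0.16 220 [ 0.494 -0.072  0.161] [ 0.55  -0.045  0.173]
scene 0.025 132 [ 0.514 -0.061  0.025] [ 0.544 -0.034  0.1  ]
scene 0.13 33 [ 0.506 -0.074  0.131] [ 0.531 -0.048  0.142]
scene 0.16 120 [ 0.501 -0.073  0.162] [ 0.557 -0.049  0.175]
[ 0.5098544  -0.09438156  0.01032333]
```

View pics/b_top.png

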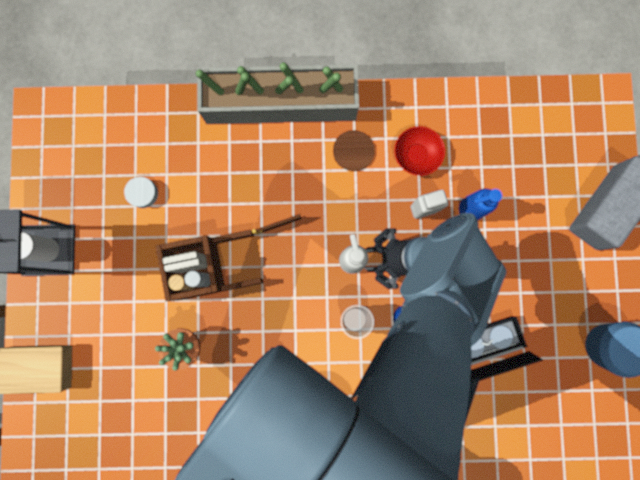

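The dispenser is upright in the cradle at (352,258), with the mouth at (262,262) ahead and nothing in the path. Continuing to the mouth, then turning along the bay axis.

```bash
for i in 1 2 3 4; do python3 -m creep '[[0.1,0.7,0,0,0.62],[0.2,1.4,0,0,0.62],[0.3,2.1,0,0,0.62],[0.4,2.8,0,0,0.62],[0.5,3.5,0,0,0.62]]'|sed -n '2p;4p'; done; python3 look.py c; python3 - <<'E'
import cv2
i=cv2.imread("pics/c_top.png")[180:320,150:350];j=cv2.imread("pics/c_scene.png")[130:300,280:480]
import numpy as np
cv2.imwrite("pics/c.png",np.hstack([cv2.resize(i,(400,280),interpolation=2),cv2.resize(j,(330,280),interpolation=2)]))
E
```

```text
position: [0.5151, -0.0601, 0.0103]
force: [-0.4, -1.1, -0.2]
position: [0.5201, -0.025, 0.0104]
force: [0.2, -0.7, 0.5]
position: [0.5251, 0.0099, 0.0103]
force: [0.4, -0.3, 0.8]
position: [0.5301, 0.0449, 0.0103]
force: [1.7, -0.9, 0.5]
top 0.025 75 [0.497 0.034 0.026] [0.567 0.106 0.099]
top 0.13 42 [0.512 0.065 0.134] [0.541 0.096 0.143]
top 0.16 226 [0.514 0.067 0.16 ] [0.571 0.094 0.174]
scene 0.025 101 [0.538 0.079 0.026] [0.599 0.105 0.1  ]
scene 0.13 36 [0.523 0.067 0.133] [0.548 0.092 0.144]
scene 0.16 123 [0.516 0.065 0.16 ] [0.576 0.09  0.174]
[0.52982155 0.04547919 0.01035142]
```

View pics/c.png

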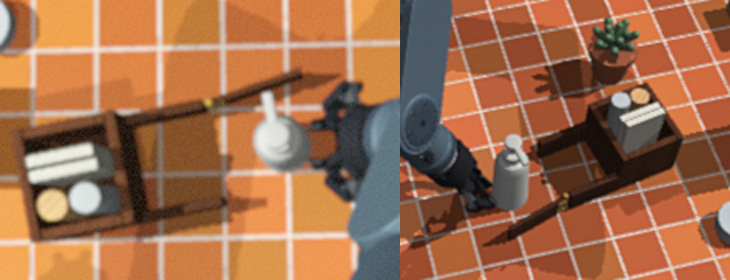

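The dispenser is upright at (285,140), centred on the mouth. Pushing on along the bay axis, tool raised 3 mm so the knuckles clear the walls.

```bash
python3 -m creep '[[-0.1,0.7,0.1,0,0.62],[-0.2,1.4,0.2,0,0.62],[-0.2,2.1,0.3,0,0.62],[-0.3,2.8,0.3,0,0.62],[-0.4,3.5,0.3,0,0.62]]'|sed -n '2p;4p';python3 -m creep '[[-0.1,0.7,0,0,0.62],[-0.2,1.4,0,0,0.62],[-0.3,2.1,0,0,0.62],[-0.4,2.8,0,0,0.62],[-0.5,3.5,0,0,0.62]]'|sed -n '2p;4p';python3 -m creep '[[-0.1,0.6,0,0,0.62],[-0.2,1.2,0,0,0.62],[-0.2,1.8,0,0,0.62],[-0.3,2.4,0,0,0.62],[-0.4,3.0,0,0,0.62]]'|sed -n '2p;4p'; python3 look.py d; python3 - <<'E'
import cv2
i=cv2.imread("pics/d_top.png")[180:320,150:350];j=cv2.imread("pics/d_scene.png")[130:300,280:480]
import numpy as np
cv2.imwrite("pics/d.png",np.hstack([cv2.resize(i,(400,280),interpolation=2),cv2.resize(j,(330,280),interpolation=2)]))
E
```

```text
position: [0.526, 0.0799, 0.0135]
force: [-0.2, -1.7, 0.4]
position: [0.521, 0.1149, 0.0134]
force: [0.3, -1.0, -0.5]
position: [0.5171, 0.1447, 0.0134]
force: [0.1, -0.9, 1.1]
top 0.025 62 [0.486 0.145 0.027] [0.586 0.216 0.099]
top 0.13 57 [0.499 0.165 0.131] [0.528 0.188 0.144]
top 0.16 227 [0.502 0.166 0.161] [0.557 0.193 0.174]
scene 0.025 94 [0.455 0.179 0.028] [0.551 0.231 0.099]
scene 0.13 45 [0.504 0.164 0.132] [0.534 0.184 0.142]
scene 0.16 120 [0.504 0.165 0.16 ] [0.563 0.191 0.177]
[0.51643508 0.14525412 0.0132637 ]
```

View pics/d.png

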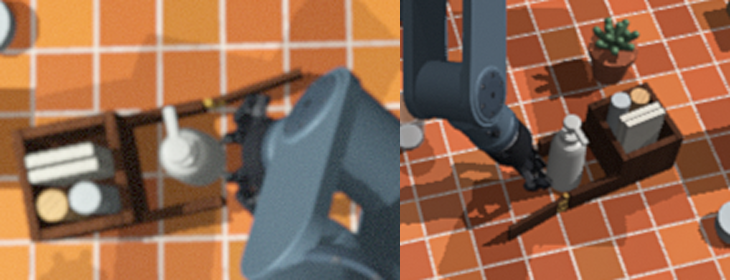

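The dispenser is in the bay at about (0.515, 0.180), upright, with the gate untouched. Final few centimetres in fine steps, watching the force.

```bash
python3 -m creep '[[-0.1,0.5,0,0,0.62],[-0.2,1,0,0,0.62],[-0.3,1.5,0,0,0.62],[-0.4,2,0,0,0.62],[-0.4,2.4,0,0,0.62]]'|sed -n '2p;4p'; python3 -m creep '[[0,0.1,0,0,0.62],[0,0.2,0,0,0.62],[0,0.3,0,0,0.62]]'|sed -n '2p;4p'; python3 look.py e
```

```text
position: [0.5127, 0.1688, 0.0133]
force: [0.9, -2.5, 1.0]
position: [0.5135, 0.1709, 0.0135]
force: [0.3, -5.0, 3.4]
top 0.025 63 [0.482 0.177 0.026] [0.569 0.259 0.098]
top 0.13 60 [0.496 0.19  0.13 ] [0.525 0.215 0.142]
top 0.16 228 [0.498 0.193 0.161] [0.553 0.219 0.176]
scene 0.025 77 [0.453 0.204 0.032] [0.545 0.244 0.1  ]
scene 0.13 42 [0.502 0.191 0.131] [0.531 0.211 0.143]
scene 0.16 120 [0.501 0.19  0.161] [0.561 0.216 0.174]
[0.51356499 0.170898   0.01359709]
```

```bash
python3 -m creep '[[0,0.05,0,0,0.62],[0,0.1,0,0,0.62]]'|sed -n '2p;4p'; python3 -c "
from h import *
print(env.state()['force'])"; python3 -m creep '[[0,-0.2,0,0,0.62],[0,-0.4,0,0,0.62],[0.1,-0.8,0,0,0.62],[0.1,-1.2,0,0,0.62],[0.2,-2,0,0,0.62]]'|sed -n '2p;4p'; python3 look.py f
```

```text
position: [0.5137, 0.1716, 0.0136]
force: [1.3, -6.2, 3.9]
[ 1.29056008 -6.16072842  3.85913039]
position: [0.5143, 0.1524, 0.013]
force: [0.2, 0.2, 0.5]
top 0.025 52 [0.482 0.141 0.03 ] [0.573 0.238 0.099]
top 0.13 63 [0.496 0.191 0.13 ] [0.525 0.215 0.143]
top 0.16 229 [0.498 0.194 0.162] [0.553 0.221 0.175]
scene 0.025 64 [0.452 0.205 0.05 ] [0.546 0.241 0.098]
scene 0.13 45 [0.504 0.191 0.131] [0.533 0.211 0.149]
scene 0.16 119 [0.503 0.188 0.161] [0.559 0.215 0.176]
[0.5153786  0.15109048 0.01325292]
```

The dispenser stayed upright against the back wall: force rose from 1 to 6 N without further travel, and it kept its place when I backed off. Now I'll retreat, shut the fingers, and go over the gate to its outer face.

```bash
python3 -m creep '[[0.4,-2.5,0,0,0.62],[0.9,-5,0,0,0.62],[1.4,-8,0,0,0.62],[2,-11,0.5,0,1],[2.5,-14,2,0,1]]'|sed -n '2p;4p'; python3 -m creep '[[0,0,4,0,1],[0,0,8,0,1],[2,0,11,0,1],[5,0,12,0,1],[8.5,1.5,12,0,1]]'|sed -n '2p;4p'; python3 - <<'E'
from h import *
f=np.load("top0.npz");print("coaster",f["P"][150,355])
h=np.array([.576,.161])
for a in(-72,-85,-100,-115,-130,-145,-160,-169.6):
    g=np.array([np.cos(np.radians(a)),np.sin(np.radians(a))]);n=np.array([-g[1],g[0]])
    print(a,(h+.085*g+.020*n).round(3))
s=env.state();p=s["position"];print(p, R.from_rotvec(s['tcp_rot']).as_matrix()[:,2])
d=cam("top");P=pts(d);im=d["img"].astype(int)
m=(im.max(-1)<115)&(P[...,2]>.03)&(P[...,2]<.05)&(P[...,1]>.03)&(P[...,1]<.14)&(P[...,0]>.55)&(P[...,0]<.65)
q=P[m][:,:2].astype(np.float32)
if len(q)>9: print(cv2.minAreaRect(q*1000))
cv2.imwrite("pics/g.png",cv2.resize(d["img"][130:320,150:400],(750,570),interpolation=2))
E
```

```text
position: [0.5385, 0.0114, 0.0319]
force: [0.5, 0.1, 0.3]
position: [0.6281, 0.0241, 0.1578]
force: [0.3, -1.0, -0.0]
coaster [ 0.77024654 -0.07368377  0.00522918]
-72 [0.621 0.086]
-85 [0.603 0.078]
-100 [0.581 0.074]
-115 [0.558 0.076]
-130 [0.537 0.083]
-145 [0.518 0.096]
-160 [0.503 0.113]
-169.6 [0.496 0.126]
[0.6280853  0.02410535 0.15784521] [ 0.04767095  0.46555563 -0.88373381]
((595.8556518554688, 98.28802490234375), (4.892351150512695, 86.31365966796875), 17.584646224975586)
```

View pics/g.png

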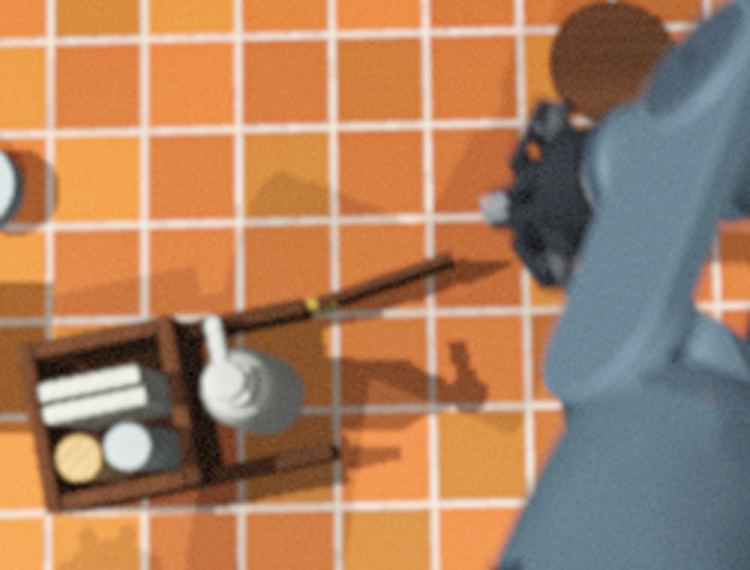

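The gate is unchanged at (310-450, 300-260), the dispenser stands in the bay, and the shut fingertips are at (495,208). Going down on the outer side of the gate, then sweeping around the hinge.

```bash
python3 -m creep '[[1.5,3,0,0,1],[3.3,6,-1,0,1],[3.3,6,-5,0,1],[3.3,6,-9,0,1],[3.3,6,-11,0,1]]'|sed -n '2p;4p'; python3 -m creep '[[0,0,-2,0,1],[0,0,-2.7,0,1],[-1,0,-2.7,0,1],[-2,0,-2.7,0,1],[-3,0,-2.7,0,1]]'|sed -n '2p;4p'; python3 -m creep '[[-0.8,-0.2,0,0,1],[-1.6,-0.5,0,0,1],[-2.4,-0.6,0,0,1],[-3.2,-0.8,0,0,1],[-4,-1,0,0,1]]'|sed -n '2p;4p'; python3 look.py h; python3 - <<'E'
import cv2
i=cv2.imread("pics/h_top.png")[130:320,150:400];cv2.imwrite("pics/h.png",cv2.resize(i,(500,380),interpolation=2))
E
```

```text
position: [0.6551, 0.0886, 0.0383]
force: [-0.9, 0.5, -1.3]
position: [0.628, 0.0871, 0.0167]
force: [-0.8, -0.4, 0.2]
position: [0.5875, 0.0769, 0.0166]
force: [0.7, 0.3, -0.3]
top 0.025 56 [0.563 0.07  0.026] [0.598 0.15  0.064]
scene 0.025 11 [0.574 0.07  0.028] [0.591 0.08  0.049]
[0.58671527 0.07694521 0.01620443]
```

View pics/h.png

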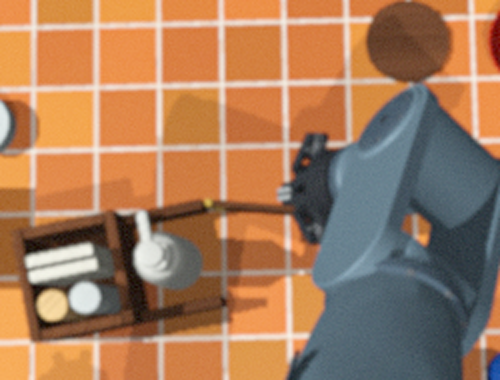

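The gate is swinging with the fingertips and now points straight out at (215-290, 208). Continuing the arc.

```bash
python3 -m creep '[[-0.6,-0.2,0,0,1],[-1.2,-0.3,0,0,1],[-1.8,-0.3,0,0,1],[-2.4,-0.2,0,0,1],[-3,-0.1,0,0,1]]'|sed -n '2p;4p'; python3 -m creep '[[-0.8,0.2,0,0,1],[-1.6,0.5,0,0,1],[-2.4,0.9,0,0,1],[-3.1,1.4,0,0,1],[-3.8,2,0,0,1]]'|sed -n '2p;4p'; python3 -m creep '[[-0.4,0.4,0,0,1],[-0.7,0.8,0,0,1],[-1,1.2,0,0,1],[-1.2,1.5,0,0,1],[-1.4,1.7,0,0,1]]'|sed -n '2p;4p'; python3 look.py i; python3 - <<'E'
import cv2
i=cv2.imread("pics/i_top.png")[130:320,150:400];cv2.imwrite("pics/i.png",cv2.resize(i,(500,380),interpolation=2))
E
```

```text
position: [0.5574, 0.0763, 0.0163]
force: [-0.0, -0.3, -1.0]
position: [0.5192, 0.0967, 0.0164]
force: [0.8, 0.2, 0.1]
position: [0.506, 0.1136, 0.0164]
force: [0.3, -0.8, 0.3]
top 0.025 37 [0.483 0.11  0.034] [0.511 0.201 0.099]
top 0.13 49 [0.498 0.192 0.131] [0.525 0.204 0.141]
top 0.16 56 [0.498 0.193 0.161] [0.522 0.204 0.173]
scene 0.13 28 [0.503 0.191 0.132] [0.531 0.203 0.143]
scene 0.16 43 [0.502 0.19  0.16 ] [0.545 0.203 0.173]
[0.50576834 0.11357551 0.01632762]
```

View pics/i.png

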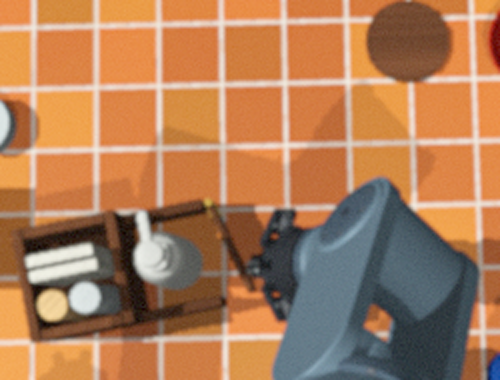

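The gate is about 20° from shut, with the tips at (258,265). Pushing slowly onto the stop.

```bash
python3 -m creep '[[-0.2,0.3,0,0,1],[-0.4,0.6,0,0,1],[-0.6,0.9,0,0,1],[-0.7,1.2,0,0,1],[-0.7,1.4,0,0,1]]'|sed -n '2p;4p'; python3 -m creep '[[0,0.2,0,0,1],[0,0.4,0,0,1],[0,0.6,0,0,1]]'|sed -n '2p;4p';  python3 -m creep '[[0,0.1,0,0,1],[0,0.2,0,0,1]]'|sed -n '2p;4p'
```

```text
position: [0.4986, 0.1277, 0.0163]
force: [0.2, -0.2, -0.1]
position: [0.4991, 0.1334, 0.0164]
force: [0.2, -0.2, 0.2]
position: [0.4991, 0.1347, 0.0162]
force: [-2.2, -7.9, 1.8]
```

```bash
python3 -m creep '[[0,0.1,0,0,1],[0,0.15,0,0,1]]'|sed -n '2p;4p'; python3 -m creep '[[0,-0.5,0,0,1],[0.2,-2,0,0,1],[0.4,-5,0,0,1],[0.4,-8,0,0,1],[0.4,-12,2,0,1]]'|sed -n '2p;4p'; python3 -m creep '[[0,-4,2,0,1],[0,-7,5,0,1],[0,-9,9,0,1],[0,-9,13,0,1],[0,-9,15,0,1]]'|sed -n '1,2p;4p'; python3 look.py k; python3 - <<'E'
from h import *
i=cv2.imread("pics/k_top.png")[130:320,150:400];j=cv2.imread("pics/k_scene.png")[130:300,280:480]
cv2.imwrite("pics/k.png",np.hstack([cv2.resize(i,(400,304),interpolation=2),cv2.resize(j,(358,304),interpolation=2)]))
for n in("top","scene"):
  d=cam(n);P=pts(d);im=d["img"].astype(int)
  m=(im.min(-1)>90)&(P[...,0]>.47)&(P[...,0]<.58)&(P[...,1]>.14)&(P[...,1]<.245)
  for lo,hi in((.06,.1),(.13,.155),(.16,.18)):
    q=P[m&(P[...,2]>lo)&(P[...,2]<hi)];print(n,lo,len(q),q.min(0).round(3),q.max(0).round(3))
  m=(im.max(-1)<115)&(P[...,2]>.036)&(P[...,2]<.05)&(P[...,1]>.08)&(P[...,1]<.16)&(P[...,0]>.44)&(P[...,0]<.6)
  print(n,"gate",cv2.minAreaRect(P[m][:,:2].astype(np.float32)*1000))
E
```

```text
position: [0.4992, 0.135, 0.0162]
force: [-4.8, -13.8, 3.9]
position: [0.5004, 0.0203, 0.0328]
force: [0.9, 1.2, -1.0]
clock: 25.93
position: [0.5045, -0.0731, 0.1891]
force: [0.7, 0.1, 0.2]
[ 0.50574523 -0.07280836  0.18982316]
top 0.06 22 [0.483 0.178 0.061] [0.51  0.219 0.099]
top 0.13 62 [0.496 0.192 0.13 ] [0.525 0.215 0.141]
top 0.16 229 [0.498 0.194 0.16 ] [0.553 0.221 0.174]
top gate ((515.9757690429688, 149.94345092773438), (19.876379013061523, 113.87646484375), 89.90545654296875)
scene 0.06 68 [0.471 0.205 0.06 ] [0.547 0.244 0.099]
scene 0.13 43 [0.503 0.193 0.131] [0.531 0.213 0.144]
scene 0.16 120 [0.501 0.19  0.161] [0.559 0.215 0.176]
scene gate ((523.4908447265625, 147.6567840576172), (23.419170379638672, 124.78472137451172), 89.98613739013672)
```

View pics/k.png

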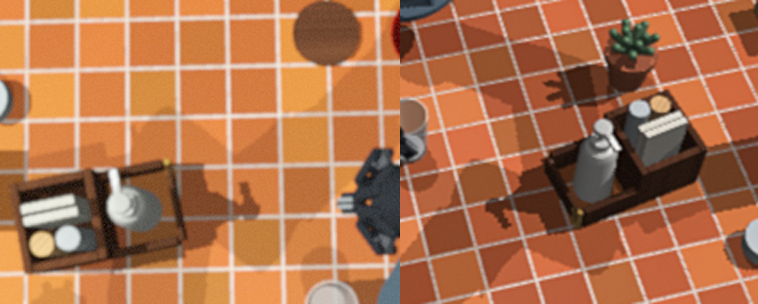

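The gate lies shut across the mouth, from (165,163) to (183,240) in the left crop. The dispenser stands upright in the bay, unchanged at (125,205), and the arm is clear. Handing in.

```bash
python3 -c "
from h import *
a=cv2.imread('pics/top0.png').astype(int);b=cv2.imread('pics/k_top.png').astype(int)
for n,(u,v) in dict(coaster=(355,150),dish=(420,150),sun=(430,205),tin=(140,192),pot=(176,347),tumbler=(357,322)).items(): print(n,abs(a-b)[v-25:v+25,u-25:u+25].mean().round(1))
print(env.hand_in(), env.state()['clock'])"
```

```text
coaster 4.0
dish 8.2
sun 13.5
tin 3.1
pot 3.4
tumbler 8.0
the job is handed in; nothing more can be done
the job is handed in; nothing more can be done
```

The dispenser is in the caddy bay, up against its back wall, with the gate shut behind it. I handed the job in at about 26 s of the 72 s allowed; no verdict is reported.

**How it was done:** Rows only allow shifts and yaw, and an upright gripper would have hit the bottle too high. I leaned the tool about 0.49 rad by driving it past its reach limit several times, then turned it to face the bay. Two part-open fingertips pushed the dispenser low, with sideways force of about 1–2 N while it slid. Then the shut fingers swung the gate closed around its hinge.

**Last checks:**
- **Dispenser:** The push force rose to about 6 N with no further travel at the back wall. Its measured position stayed the same after I backed off and after the gate was shut. It looks upright in both camera views.
- **Gate:** It met its stop at about 8–14 N and lies across the mouth in both views.
- **Gate angle:** My automatic reading gave no usable value, because the image patch also took in the wall ends. That the gate is shut rests on the stop force and the pictures.
- **Dispenser depth in the bay:** The cameras put it at caddy y of about 3–8 mm, where touching the back wall should give 14 mm. I trusted the contact force, because the caddy estimate is only good to several millimetres.
- **Other objects:** A before/after comparison of the top view showed little change around the coaster, tin and pot. The change was larger around the dish, tumbler and especially the sunscreen, which I put down to arm shadow. I didn't re-measure any of them, and the sunglasses case was not compared at all. I felt no unexpected contact.

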